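# Unpin the sample carrier and hold it up level

## Robot

A 6-joint arm with a two-finger parallel gripper is mounted at the origin on the work surface. World frame = base frame: x ahead of the robot, y to its left, z up, the work surface at z = 0. Lengths are in mm, angles in degrees, forces in N, time in s.
With the tool pointing down it reaches from about 300 to 850 mm from the base axis. Payload 4.2 kg.
Tool frame: the origin (TCP) lies at the centre of the arm's flange, where the gripper is bolted on; the fingertips stand 191 mm ahead of it and the grasp point (between the pads) lies 172 mm ahead of it; z points along the fingers, x is the direction in which the jaws open and shut, and the axes are right-handed (so a half turn about z gives the same grasp; the last joint's range is limited). The gripper opens to 91 mm and grips with 3 to 60 N. Pads are 32 mm wide; open, the fingers measure 118 mm over their backs; the gripper's body (76 mm by 178 mm) begins 60 mm behind the grasp point.
Start: joints at [72.479, 18.312, 89.639, -0, 72.044, -1.146], TCP at [162.104, 551.675, 404.776] pointing down, gripper open.
Joint ranges: [-177.97, 177.97], [-48.28, 115.42], [12.27, 149.76], [-77.06, 257.06], [2.81, 150.46], [-146.56, 146.56]. Speed limits (degrees/s): [147.25, 147.25, 180, 180, 180, 180].

## Interface

Orientations are given as [roll, pitch, yaw] about the fixed x, y, z axes, in that order (R = Rz(yaw) Ry(pitch) Rx(roll)).
In Python, from workcell import telemetry, imaging, env gives the robot as it stands. The module is installed in compiled form; this text tells all that it offers.
- The arm moves only by the tool jog_arm, never from a script. Its argument "series" is a list of rows, each a list of 3 entries, a list of its own where there are three numbers: the shift along the world's x, y, z in mm, then the turn, a rotation vector about the world's x, y, z in rad, then the opening, from 0 (shut) to 1 (fully open). In form: [[[x, y, z], [ax, ay, az], jaw], ...]. A call has exactly 5 rows; each row is the pose to reach, as a shift and turn from the pose measured when the call began; what a row does not reach only later rows make up. A row lasts 1/12 s, in which the tool goes at most 41.7 mm and 7.16 degrees, less where a joint would pass 70% of its speed; a pose out of reach is approached as far as the arm can. A call with a gripper value outside its range is refused whole. The fingers move at their own pace and stop on an object; "squeeze" is the grip in N (left out, the last holds). Time passes only in rows, so rows that repeat a pose let the fingers close, or fill a call up. It gives the time, the measured TCP pose, the force and the opening at its end, in the units of the state.
- telemetry.state(): the state, without advancing time (a new reading comes with each control period).
- imaging.grab_frame(name): name is "scene" or "side" or "wrist"; returns a dict with "pixels" (400x640x3 uint8, red, green, blue), "fov_y" (degrees; the focal length in pixels is half the picture's height over the tangent of half this angle, whatever the lens; pixels are square), "cx", "cy" (the principal point, pixels), "k1" (the pictures are not rectified: a ray, as slopes to the right and down, at radius r is drawn at 1 + k1 r^2 times it, then the intrinsics apply), "R" (3x3) and "t" (3): a world point X has camera coordinates R X + t; the wrist camera has in their place "T_tool_cam" (4x4, takes a point from camera to tool coordinates, whose origin is the TCP and whose axes are the tool frame's). Camera axes: x right, y down, z forward; pixel columns grow to the right and rows downward; lengths in mm; the calibration is good to about 2 mm. A picture is of the moment at which its call begins: read the wrist's pose just before it. There is no depth.
- env.job_done(): hands the job in, once; it reports no verdict.
The state is a dict: "time_s": time; "qpos": joint angles; "qvel": joint speeds; "effort": joint torques, N m; "ee_pos": TCP position; "ee_rot": TCP orientation; "force": force on the tool from outside, world axes, zero at the start; "torque": the same for the moment, N m; "gripper_width": finger opening in mm.
Only numpy, scipy, OpenCV 4.12 (cv2) and the standard library are available. Lean on these libraries where they do the work, as an engineer would, in place of code of your own. Each camera call takes 0.05 s, during which the arm holds its last target.

## Task

Draw the locking pin straight out of its bore, lay it in the open notch at the side of the same dock with its black grip sticking out in front as before, and let go of it. Then take the steel sample carrier by its top bar, lift it straight up off the dock until its underside is at least 10 cm above the bench top, and finish while still holding it there above the dock, steady and level, with the jar and the tub standing in it. Never tip the carrier on the way, and leave the other things on the bench where they are.

Things in the scene. Friction and masses are not known exactly. Their poses are not given: they have to be found in the camera images.
- dock: Fixed grey dock plate on the bench, in its axes x -105..70, y -110..125, top 20 mm up; origin on the bench under the seated carrier's middle, z up. On its front (-x, robot) edge two aluminium towers, x -100..-65, 44 mm wide, tops 72 mm up: one at y 0 with a level 11.5 mm square bore along x, one at y +100 with an open-topped notch along x. Low rails seat the carrier with 2 mm play.
- notch (a point): Middle of the notch's floor, at dock (-82.5, 100, 45) mm. The notch is 18 mm wide, 35 mm long (17.5 mm either way along dock x), 27 mm deep, open at the top and both ends. Parked, the pin's shank lies on this floor along dock x, axis 50 mm above the bench, shoulder at or just before the notch tower's front face; it is then clear of the carrier.
- bore (a point): Middle of the mouth of the bore on the front face of the bore tower, at dock (-100, 0, 50) mm.
- pin: Loose locking pin, 60 g: steel shank 10 mm thick, 62 mm long; behind it a black grip 44 long, 20 wide, 26 high, on the same axis. Origin: on the axis at the shoulder between them; +x to the tip, grip at x 0..-44; balance point about x +20. Starts home in the bore, shoulder at the tower, axis 50 mm above the bench, tip in a hole of the carrier, locking it. 62 mm along dock -x frees it.
- carrier: Loose steel sample carrier (with its load 0.5 to 0.9 kg) seated on the dock: tray 100 x 150 mm (x, y), walls 30 mm high, tab on the front wall 50 mm high with the pin's hole, posts at y +-73 mm up to a top bar. Origin: middle of the underside, 20 mm above the bench when seated, axes then parallel to the dock's.
- bar (a point): Middle of the carrier's top bar, 130 mm above the carrier's underside. The bar runs 160 mm along carrier y (parallel to dock y), 14 x 14 mm in section, with free air over it and 42 mm or more under it.
- jar: Amber lidded jar, 48 mm across, 70 mm high, about 130 g, standing loose in one end of the carrier (the tub is in the other; which is which varies). Origin: centre of its underside.
- tub: White tub with a grey lid, 57 mm across, 50 mm high, about 100 g, standing loose in the other end of the carrier. Origin: centre of its underside.
- spatula: Bystander: spatula 260 mm long lying flat beside the dock, along its own x. Origin: about its middle, on the underside.
- beaker: Bystander: clear plastic beaker 72 mm across, 85 mm high, beside the dock. Origin: centre of its underside.
- washbottle: Bystander: white bottle 64 mm across, 150 mm high. Origin: centre of its underside.
- emptytub: Bystander: empty open white tub 100 mm across, 70 mm high. Origin: centre of its underside.
- spoon: Bystander: spoon 190 mm long lying flat along its own x. Origin: about its middle, on the underside.
- brownbottle: Bystander: amber bottle 70 mm across, 160 mm high. Origin: centre of its underside.
Things that resemble listed ones, but are neither listed nor needed, are in the scene too. Leave any green or yellow look-alike of the carrier alone.

How it is judged (in metres and radians):
On the way, in this order (a step that is already met when the one before it is completed fails the run):
1. the pin is drawn out of the bore, with the carrier still seated (x of pin in the frame of dock below -0.155 m and height (world z) of carrier below 0.03 m), for 0.05 s.
2. the pin lies in the notch, let go, with the carrier still seated (x of pin in the frame of dock between -0.13 and -0.085 m and y of pin in the frame of dock between 0.09 and 0.11 m and z of pin in the frame of dock between 0.044 and 0.058 m and angle between the x axis of pin and the x axis of dock, either way round below 0.2 rad and contact force between the fingers and pin below 0.1 N and height (world z) of carrier below 0.03 m), for 0.2 s.
At the end, for the whole second after the job is handed in: Pin let go in the notch: shoulder 30 mm before to 15 mm behind its front face, 10 mm sideways, axis 44-58 mm up, 0.2 rad. Carrier held by fingers alone, underside over 95 mm up, within 100 mm sideways of the dock, within 0.1 rad of level, under 0.02 m/s; jar and tub upright inside (x of pin in the frame of dock between -0.13 and -0.085 m and y of pin in the frame of dock between 0.09 and 0.11 m and z of pin in the frame of dock between 0.044 and 0.058 m and angle between the x axis of pin and the x axis of dock, either way round below 0.2 rad and contact force between the fingers and pin below 0.1 N and height (world z) of carrier above 0.095 m and angle between carrier's own z axis and vertical below 0.1 rad and linear speed of carrier below 0.02 m/s and angular speed of carrier below 0.15 rad/s and contact force between the fingers and carrier above 1 N and contact force between carrier and dock below 0.05 N and contact force between carrier and beaker below 0.05 N and horizontal distance between carrier and dock below 0.1 m and contact force between carrier and pin below 0.05 N and horizontal distance between each of jar, tub and carrier below 0.06 m and z of jar in the frame of carrier between -0.004 and 0.015 m and angle between each of jar, tub's own z axis and vertical below 0.25 rad and z of tub in the frame of carrier between -0.004 and 0.015 m); the arm keeps its last pose, push and grip.
It fails at once if the carrier is tipped by more than 0.3 rad (angle between carrier's own z axis and vertical above 0.3 rad).
It fails at once if a bystander is moved by more than 30 mm (distance of any of spatula, beaker, washbottle, emptytub, spoon, brownbottle from where it was at the start of the episode above 0.03 m).
It also fails if it takes over 56 s, if anything falls off the work surface, if the arm or the gripper's body presses on something with over 40 N, if the wrist force passes 120 N, or if a joint passes its speed limit or range.

## Working session

There is one attempt and no reset: what is moved stays moved. The work goes in short steps, Python scripts to look and compute and a tool call to move; the robot and the scene stay as the last step left them, time stands still between calls to the robot, and variables do not carry over. Pictures are saved under pics/ and viewed, and the job is handed in when it is done.

Besides the shell and the picture viewer there is one more tool, called after "Request:" as name(argument=value, ...) on one line, values as JSON. jog_arm: Moves the arm, as the interface text tells. Its arguments: {"type":"object","properties":{"series":{"type":"array"},"squeeze":{"type":"number"}},"required":["series"]}

```bash
mkdir -p pics
cat > h.py <<'E'
import numpy as np, cv2, json
from workcell import telemetry, imaging, env
def grab(name):
    s=telemetry.state(); f=imaging.grab_frame(name); f['state']=s; return f
def save(f,fn,crop=None,scale=1):
    im=f['pixels'][:,:,::-1]
    if crop: x0,y0,x1,y1=crop; im=im[y0:y1,x0:x1]
    if scale!=1: im=cv2.resize(im,None,fx=scale,fy=scale,interpolation=cv2.INTER_CUBIC)
    cv2.imwrite('pics/'+fn,im)
E
python3 - <<'E'
from h import *
import pickle
print(telemetry.state())
for n in ['scene','side','wrist']:
    f=grab(n); save(f,n+'0.png'); pickle.dump(f,open(n+'0.pkl','wb'))
    print(n,{k:(np.round(v,4).tolist() if k!='pixels' else 0) for k,v in f.items() if k!='state'})
E
```

```text
{'time_s': 0.0, 'qpos': array([ 7.24792529e+01,  1.83533513e+01,  8.97064331e+01, -1.37300087e-03,
        7.20432630e+01, -1.14582806e+00]), 'qvel': array([-0.07589434, -0.02507575,  0.00078766, -0.06478391, -0.0571053 ,
        0.01177595]), 'effort': array([-2.43325470e-03, -4.12443209e+01, -2.31972849e+01,  7.23168603e-02,
        4.58345760e-02, -1.32565829e-04]), 'ee_pos': array([162.05885831, 551.52533037, 403.90264132]), 'ee_rot': array([-1.79999244e+02,  1.03052955e-01,  7.36255061e+01]), 'force': array([-0.13674961,  0.31995404,  0.14488118]), 'torque': array([0.0109255 , 0.01617   , 0.04694069]), 'gripper_width': 91.38339461842051}
scene {'pixels': 0, 'fov_y': 42.8927, 'cx': 321.13, 'cy': 200.5204, 'k1': -0.1217, 'R': [[-0.7166, 0.6972, 0.021], [0.4416, 0.4768, -0.7601], [-0.5399, -0.5354, -0.6495]], 't': [357.893, -152.3937, 1930.6372]}
side {'pixels': 0, 'fov_y': 52.3046, 'cx': 322.3769, 'cy': 203.6722, 'k1': -0.013, 'R': [[0.9559, -0.2936, -0.0022], [-0.1851, -0.5968, -0.7808], [0.2279, 0.7468, -0.6248]], 't': [-511.6706, 221.5111, 1121.016]}
wrist {'pixels': 0, 'fov_y': 62.1554, 'cx': 321.5235, 'cy': 197.9973, 'k1': -0.0235, 'T_tool_cam': [[1.0, -0.0004, 0.0007, 1.7192], [0.0002, 0.964, 0.2661, -75.2491], [-0.0008, -0.2661, 0.964, 19.8076], [0.0, 0.0, 0.0, 1.0]]}
```

View pics/scene0.png

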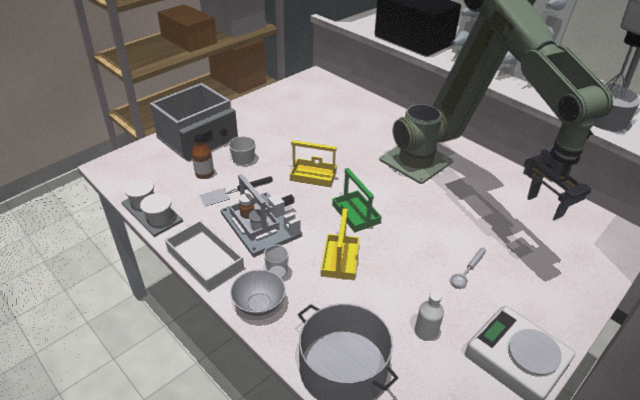

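View pics/side0.png

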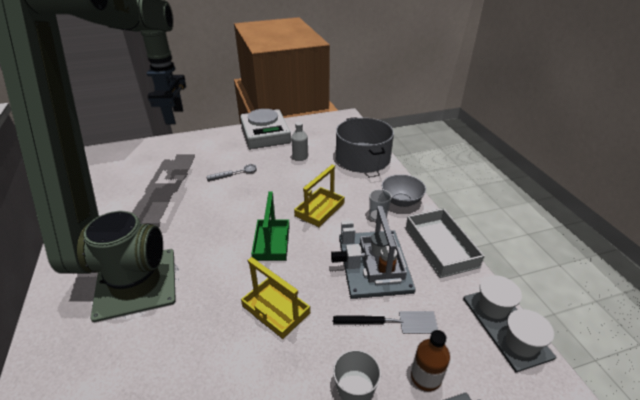

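View pics/wrist0.png

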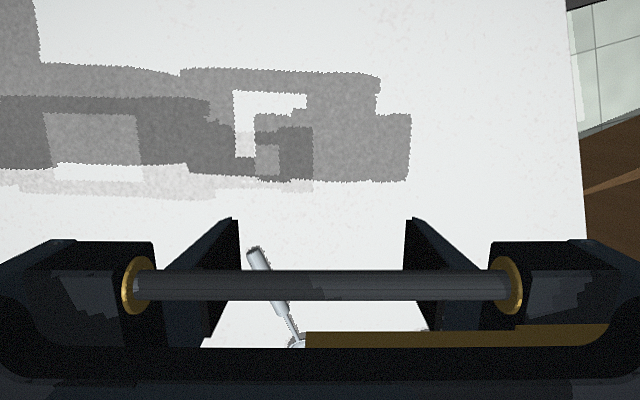

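Run:
```python
from h import *
import pickle
for n,c,s in [('scene',(180,160,340,280),5),('side',(310,180,450,320),4)]:
    f=pickle.load(open(n+'0.pkl','rb')); save(f,n+'0z.png',c,s)
```

```text
(no output)
```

View pics/scene0z.png

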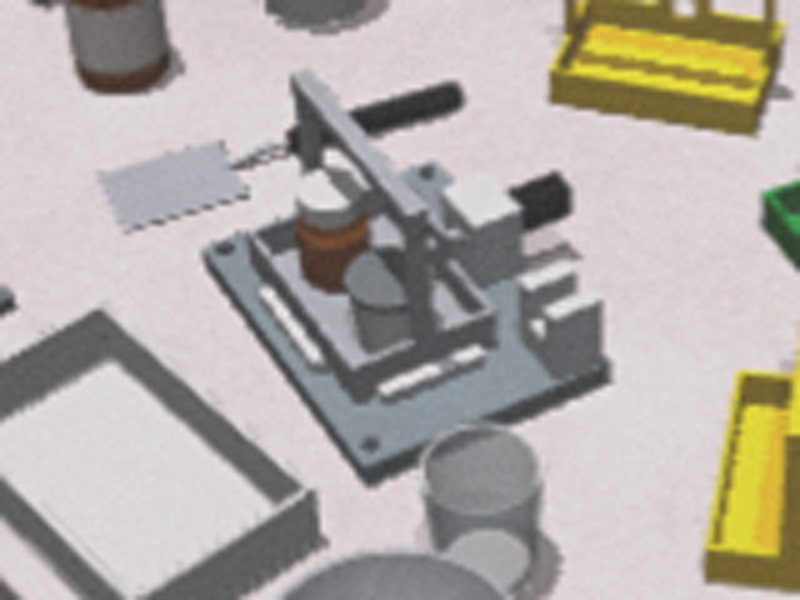

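View pics/side0z.png

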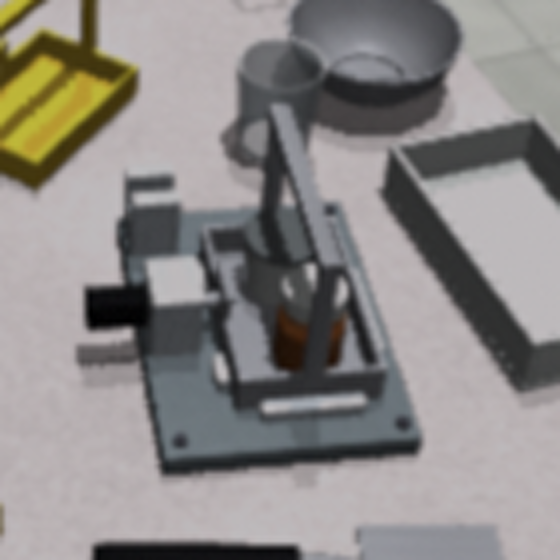

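```bash
cat >> h.py <<'E'
from scipy.optimize import least_squares
def proj(f,X,RT=None):
    X=np.atleast_2d(X)
    if 'R' in f: R,t=np.array(f['R']),np.array(f['t'])
    else:
        from scipy.spatial.transform import Rotation as Ro
        s=f['state']; T=np.eye(4); T[:3,:3]=Ro.from_euler('xyz',s['ee_rot'],degrees=True).as_matrix(); T[:3,3]=s['ee_pos']
        M=np.linalg.inv(T@np.array(f['T_tool_cam'])); R,t=M[:3,:3],M[:3,3]
    c=X@R.T+t; s=c[:,:2]/c[:,2:]; r2=(s**2).sum(1,keepdims=True)
    fl=200/np.tan(np.radians(f['fov_y']/2))
    return s*(1+f['k1']*r2)*fl+[f['cx'],f['cy']]
def dock2w(p,X):
    x,y,a=p[:3]; a=np.radians(a); c,s=np.cos(a),np.sin(a); X=np.atleast_2d(np.array(X,float))
    return np.c_[x+c*X[:,0]-s*X[:,1], y+s*X[:,0]+c*X[:,1], X[:,2]]
def box(x0,x1,y0,y1,z0,z1):
    c=[(x,y,z) for x in(x0,x1) for y in(y0,y1) for z in(z0,z1)]
    return [(a,b) for i,a in enumerate(c) for b in c[i+1:] if sum(u!=v for u,v in zip(a,b))==1]
MODEL=box(-105,70,-110,125,0,20)+box(-100,-65,-22,22,20,72)+box(-100,-65,78,122,20,72)+box(-7,7,-80,80,143,157)+box(-144,-100,-10,10,37,63)+box(-50,50,-75,75,20,50)
def overlay(f,p,fn,crop,scale,model=MODEL):
    x0,y0,x1,y1=crop
    im=cv2.resize(f['pixels'][y0:y1,x0:x1,::-1],None,fx=scale,fy=scale,interpolation=cv2.INTER_CUBIC)
    for a,b in model:
        q=(proj(f,dock2w(p,[a,b]))+0.5-[x0,y0])*scale
        cv2.line(im,*[tuple(int(v) for v in r) for r in q],(0,0,255),1)
    cv2.imwrite('pics/'+fn,im)
E
python3 - <<'E'
from h import *
import pickle
sc=pickle.load(open('scene0.pkl','rb'));si=pickle.load(open('side0.pkl','rb'))
P=[(-105,-110,20),(70,-110,20),(70,125,20),(-105,125,20)]
us=np.array([(163,460),(418,438),(340,205),(122,212)])/4+[310,180]-.5
uc=np.array([(432,165),(205,250),(370,470),(608,365)])/5+[180,160]-.5
def res(p):
    W=dock2w(p,P); return np.r_[(proj(si,W)-us).ravel(),(proj(sc,W)-uc).ravel()]
for st in ([600,0,0],[600,100,-10],[600,-100,20]):
    r=least_squares(res,st,loss='soft_l1',x_scale=[10,10,1]); print(r.x,r.cost,np.round(r.fun,1))
overlay(si,r.x,'sio.png',(310,180,450,320),4);overlay(sc,r.x,'sco.png',(180,160,340,280),5)
E
```

```text
[ 669.66031881 -133.25711408  -11.69990769] 5.528148985235214 [ 0.1 -0.9  1.5 -0.4  0.5 -1.5 -0.9  0.5  1.2 -1.3 -0.4 -0.8 -1.3 -0.3
  1.3 -0.4]
[ 669.66031887 -133.25711349  -11.69990675] 5.528148985235151 [ 0.1 -0.9  1.5 -0.4  0.5 -1.5 -0.9  0.5  1.2 -1.3 -0.4 -0.8 -1.3 -0.3
  1.3 -0.4]
[ 669.66031877 -133.25711417  -11.69990753] 5.528148985235133 [ 0.1 -0.9  1.5 -0.4  0.5 -1.5 -0.9  0.5  1.2 -1.3 -0.4 -0.8 -1.3 -0.3
  1.3 -0.4]
```

View pics/sio.png

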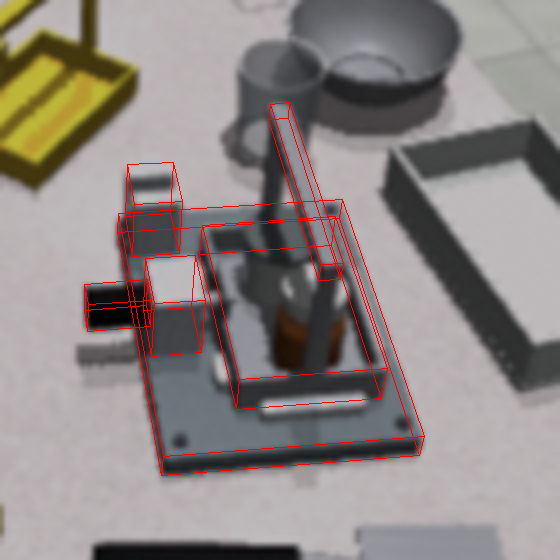

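View pics/sco.png

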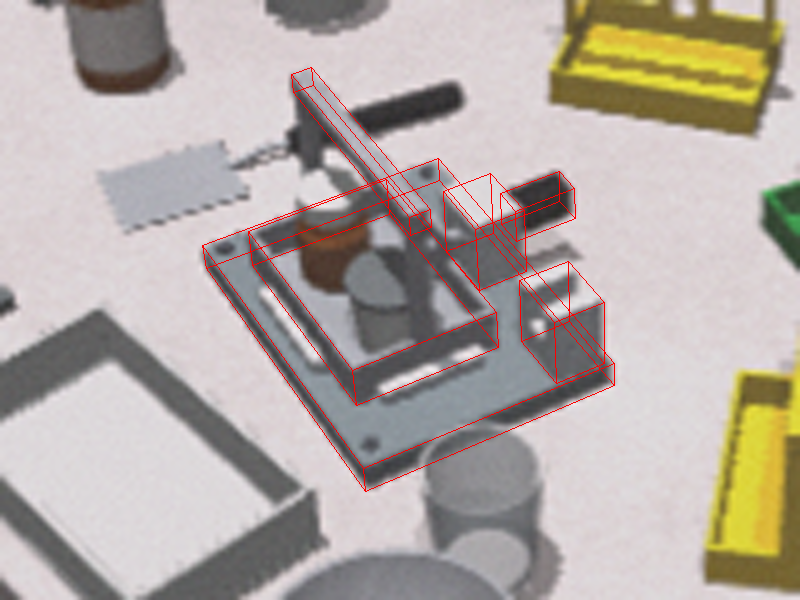

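Request:
jog_arm(series=[[[19,-33,0],[0,0,0.016],1],[[39,-66,0],[0,0,0.033],1],[[58,-99,0],[0,0,0.049],1],[[78,-132,0],[0,0,0.066],1],[[97,-165,0],[0,0,0.082],1]], squeeze=45)

```text
time_s: 0.57
ee_pos: [259.5, 384.9, 403.8]
ee_rot: [180.0, 0.1, 78.4]
force: [1.5, 0.1, 1.0]
gripper_width: 91.1
```

Request:
jog_arm(series=[[[19,-33,0],[0,0,0],1],[[39,-66,0],[0,0,0],1],[[58,-99,0],[0,0,0],1],[[78,-132,0],[0,0,0],1],[[97,-165,0],[0,0,0],1]])

```text
time_s: 0.98
ee_pos: [356.9, 218.1, 403.8]
ee_rot: [180.0, 0.1, 78.4]
force: [0.9, 0.7, -0.8]
gripper_width: 91.3
```

Request:
jog_arm(series=[[[19,-33,0],[0,0,0],1],[[39,-66,0],[0,0,0],1],[[58,-99,0],[0,0,0],1],[[78,-132,0],[0,0,0],1],[[97,-165,0],[0,0,0],1]])

```text
time_s: 1.4
ee_pos: [454.4, 51.2, 403.8]
ee_rot: [180.0, 0.1, 78.4]
force: [0.9, 1.5, -0.4]
gripper_width: 91.1
```

Request:
jog_arm(series=[[[19,-33,-3],[0,0,0],1],[[39,-66,-6],[0,0,0],1],[[58,-99,-9],[0,0,0],1],[[76,-130,-12],[0,0,0],1],[[90,-160,-14],[0,0,0],1]])

```text
time_s: 1.82
ee_pos: [545.3, -110.9, 389.1]
ee_rot: [-180.0, 0.1, 78.4]
force: [-0.1, 0.2, -0.1]
gripper_width: 91.0
```

Run:
```python
from h import *
import pickle
f=grab('wrist'); pickle.dump(f,open('w1.pkl','wb'))
print(f['state']['ee_pos'],f['state']['ee_rot'],f['state']['qpos'])
overlay(f,[669.7,-133.3,-11.7],'w1.png',(0,0,640,400),1.25)
```

```text
[ 545.3222058  -110.86526342  389.12131774] [-1.79995575e+02  7.95863616e-02  7.83694509e+01] [-1.26551496e+01  1.72447322e+01  9.35366979e+01 -8.51938296e-02
  6.92215925e+01 -9.09943724e+01]
```

View pics/w1.png

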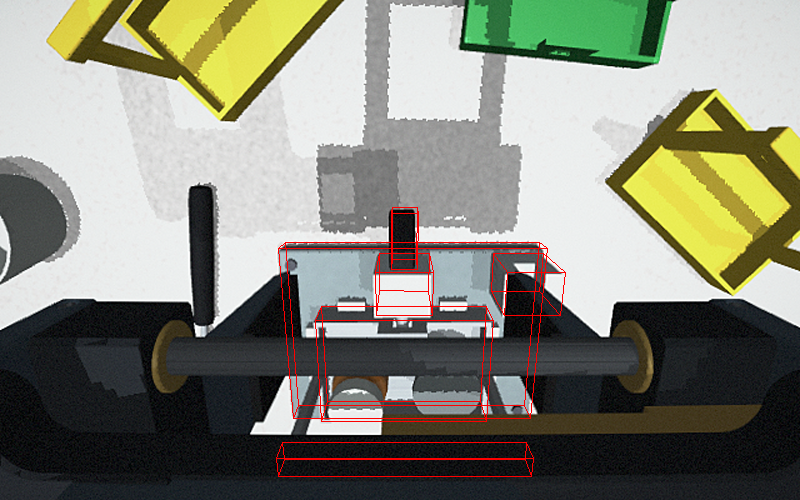

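Run:
```python
from h import *
import pickle
f=pickle.load(open('w1.pkl','rb'))
overlay(f,[669.7,-133.3,-11.7],'w1z.png',(200,150,460,260),3)
save(f,'w1r.png',(200,150,460,260),3)
```

```text
(no output)
```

View pics/w1z.png

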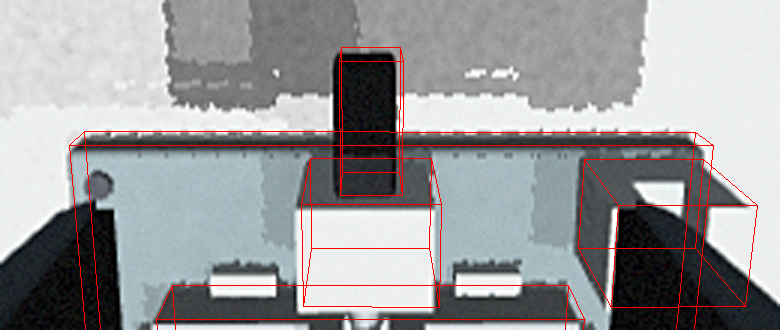

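View pics/w1r.png

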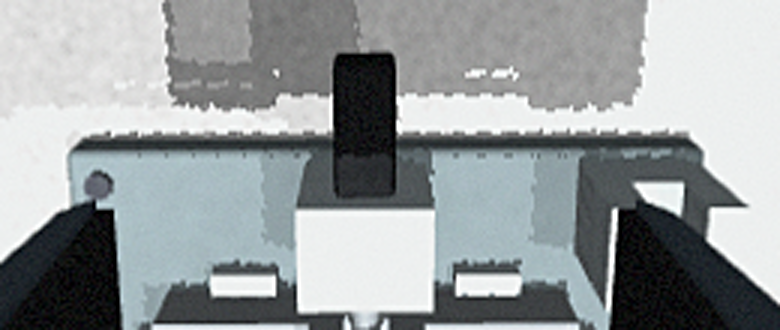

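Request:
jog_arm(series=[[[1,0,-30],[0,0,0],1],[[2,0,-60],[0,0,0],1],[[3,-1,-90],[0,0,0],1],[[4,-1,-112],[0,0,0],1],[[4,-1,-122],[0,0,0],1]])

```text
time_s: 2.28
ee_pos: [550.3, -115.7, 263.2]
ee_rot: [-179.8, 0.3, 78.2]
force: [-0.3, -0.2, -0.4]
gripper_width: 91.3
```

Run:
```python
from h import *
import pickle
f=grab('wrist'); pickle.dump(f,open('w2.pkl','wb'))
print(f['state']['ee_pos'],f['state']['ee_rot'],f['state']['qpos'])
overlay(f,[669.7,-133.3,-11.7],'w2.png',(0,0,640,400),1.25)
save(f,'w2z.png',(200,150,460,300),3)
```

```text
[ 550.26102274 -115.72108317  263.16707204] [-179.82939477    0.32207458   78.24087544] [-12.96434716  24.4294418  102.57204954  -0.4068141   53.16299748
 -90.9603735 ]
```

View pics/w2.png

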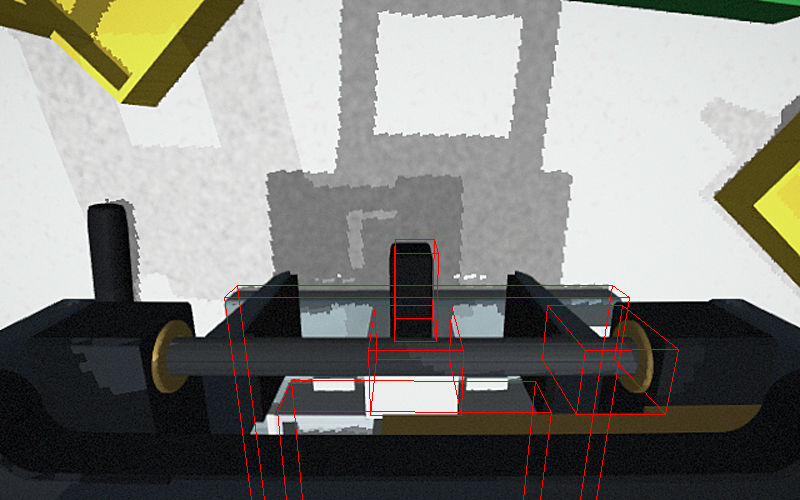

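View pics/w2z.png

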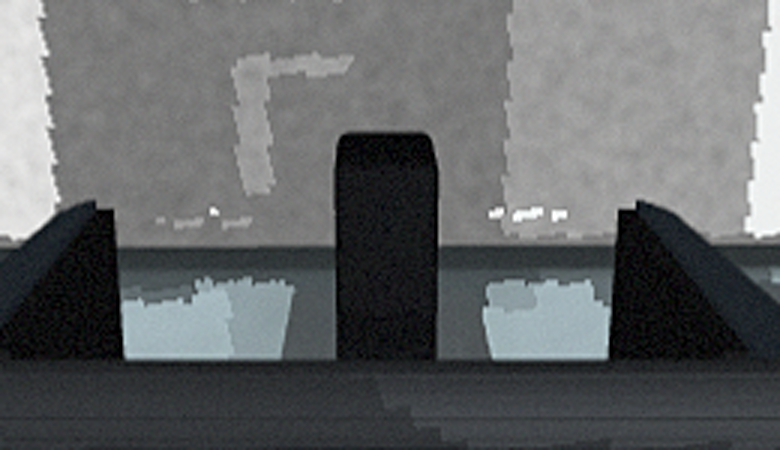

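Request:
jog_arm(series=[[[1,4,0],[0,0,0],1],[[1,4,0],[0,0,0],1],[[1,4,0],[0,0,0],1],[[1,4,0],[0,0,0],1],[[1,4,0],[0,0,0],1]])

```text
time_s: 2.75
ee_pos: [551.5, -111.6, 264.0]
ee_rot: [-179.9, 0.3, 78.3]
force: [0.0, -0.1, 0.6]
gripper_width: 91.4
```

Run:
```python
from h import *
import pickle
f=grab('wrist'); pickle.dump(f,open('w3.pkl','wb'))
print(f['state']['ee_pos'],f['state']['ee_rot'],f['state']['qvel'])
save(f,'w3z.png',(200,150,460,300),3)
```

```text
[ 551.47352532 -111.62893801  264.01545684] [-179.91236303    0.32670888   78.25901187] [-0.16297958  0.22272755  0.34141324  0.01086491 -0.10008288 -0.06804773]
```

View pics/w3z.png

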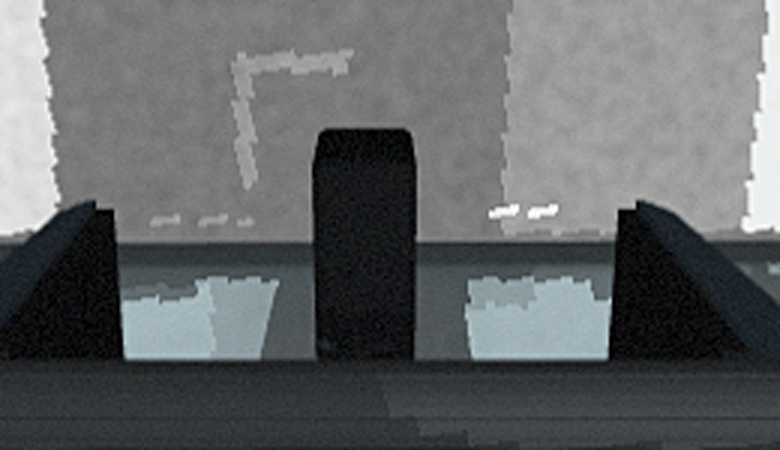

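Request:
jog_arm(series=[[[0,0,-15],[0,0,0],1],[[0,0,-30],[0,0,0],1],[[0,0,-42],[0,0,0],1],[[0,0,-42],[0,0,0],1],[[0,0,-42],[0,0,0],1]])

```text
time_s: 3.22
ee_pos: [551.4, -111.7, 221.8]
ee_rot: [-179.8, 0.3, 78.3]
force: [0.4, -1.3, 1.0]
gripper_width: 90.9
```

Run:
```python
from h import *
import pickle
f=grab('wrist'); pickle.dump(f,open('w4.pkl','wb'))
print(f['state']['ee_pos'],f['state']['ee_rot'],f['state']['force'])
save(f,'w4z.png',(200,150,460,300),3)
```

```text
[ 551.36075214 -111.70554492  221.80186089] [-179.84789092    0.32628665   78.25092061] [ 0.42297337 -1.25510814  1.00865809]
```

View pics/w4z.png

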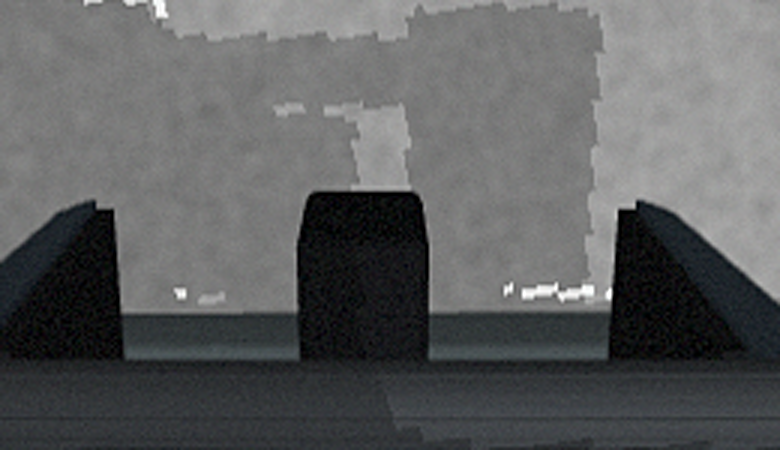

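Request:
jog_arm(series=[[[0,0,0],[0,0,0],0.5],[[0,0,0],[0,0,0],0.25],[[0,0,0],[0,0,0],0],[[0,0,0],[0,0,0],0],[[0,0,0],[0,0,0],0]], squeeze=45)

```text
time_s: 3.68
ee_pos: [551.7, -111.8, 222.7]
ee_rot: [-180.0, 0.3, 78.2]
force: [-0.1, 0.1, -0.2]
gripper_width: 60.8
```

Request:
jog_arm(series=[[[0,0,0],[0,0,0],0],[[0,0,0],[0,0,0],0],[[0,0,0],[0,0,0],0],[[0,0,0],[0,0,0],0],[[0,0,0],[0,0,0],0]])

```text
time_s: 4.1
ee_pos: [551.7, -111.8, 222.7]
ee_rot: [-180.0, 0.3, 78.3]
force: [0.3, 0.0, 0.8]
gripper_width: 27.2
```

Request:
jog_arm(series=[[[0,0,0],[0,0,0],0],[[0,0,0],[0,0,0],0],[[0,0,0],[0,0,0],0],[[0,0,0],[0,0,0],0],[[0,0,0],[0,0,0],0]])

```text
time_s: 4.52
ee_pos: [551.7, -111.8, 222.7]
ee_rot: [-180.0, 0.3, 78.2]
force: [1.4, 0.0, 0.5]
gripper_width: 19.9
```

Request:
jog_arm(series=[[[-4,0.8,0],[0,0,0],0],[[-9.8,2,0],[0,0,0],0],[[-15.7,3.2,0],[0,0,0],0],[[-21.5,4.4,0],[0,0,0],0],[[-24.5,5.1,0],[0,0,0],0]])

```text
time_s: 4.93
ee_pos: [526.1, -106.5, 222.7]
ee_rot: [-179.9, 0.3, 78.3]
force: [-1.3, 0.6, 0.1]
gripper_width: 20.1
```

Request:
jog_arm(series=[[[-9.8,2,0],[0,0,0],0],[[-19.6,4.1,0],[0,0,0],0],[[-29.4,6.1,0],[0,0,0],0],[[-39.2,8.1,0],[0,0,0],0],[[-49,10.2,0],[0,0,0],0]])

```text
time_s: 5.35
ee_pos: [476.0, -96.0, 222.7]
ee_rot: [-179.9, 0.3, 78.3]
force: [-0.0, 0.2, -0.8]
gripper_width: 19.9
```

Request:
jog_arm(series=[[[-4,0.8,0],[0,0,0],0],[[-6,1.2,0],[0,0,0],0],[[-6,1.2,0],[0,0,0],0],[[-6,1.2,0],[0,0,0],0],[[-6,1.2,0],[0,0,0],0]])

```text
time_s: 5.77
ee_pos: [470.5, -94.9, 222.8]
ee_rot: [-180.0, 0.3, 78.3]
force: [-0.6, -0.6, -1.5]
gripper_width: 19.9
```

Run:
```python
from h import *
import pickle
s=telemetry.state();print(s['ee_pos'],s['ee_rot'],s['force'])
for n,c,sc in [('scene',(180,160,340,280),5),('side',(290,180,450,320),4),('wrist',(200,150,460,300),3)]:
    f=grab(n); pickle.dump(f,open(n+'5.pkl','wb')); save(f,n+'5z.png',c,sc)
```

```text
[470.48156559 -94.90808414 222.78422008] [-179.95175484    0.32830809   78.25226874] [-0.64659443 -0.61303149 -1.45571285]
```

View pics/scene5z.png

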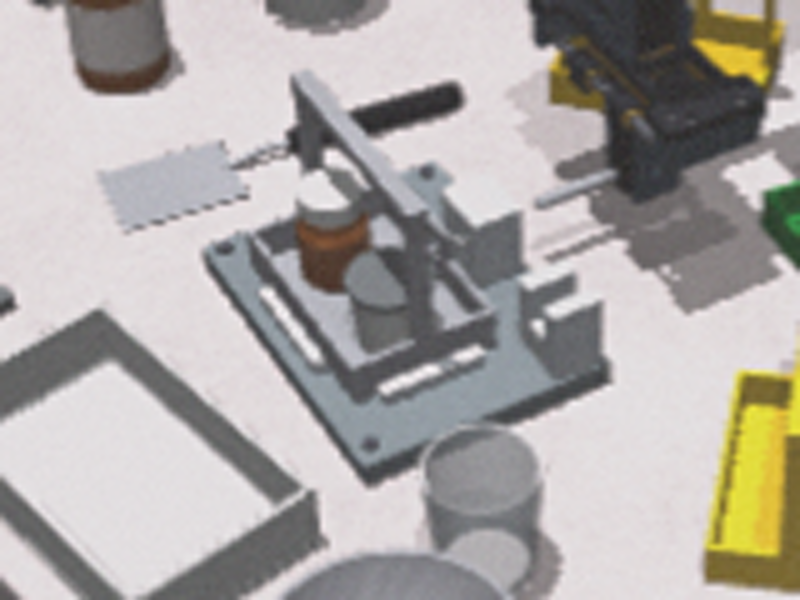

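View pics/side5z.png

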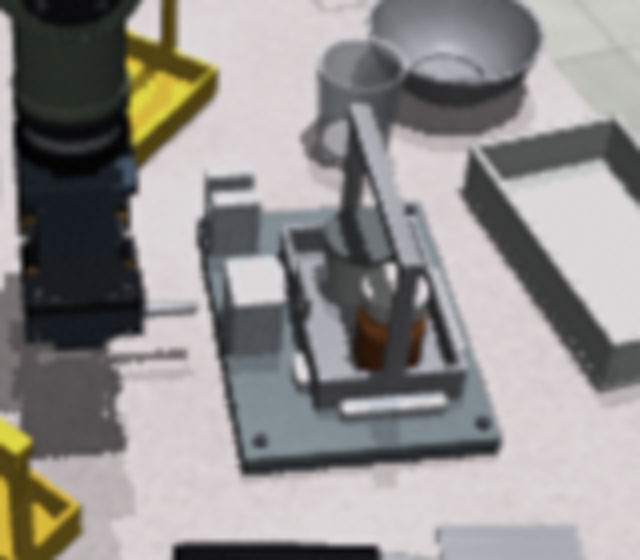

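View pics/wrist5z.png

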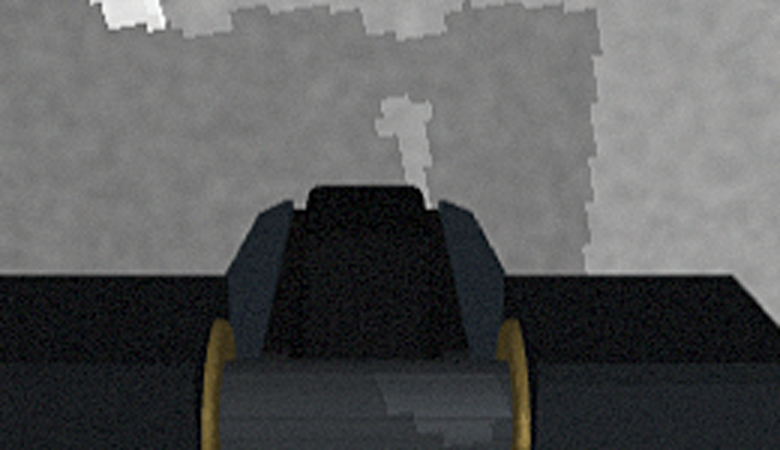

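Request:
jog_arm(series=[[[0,0,16],[0,0,0],0],[[4,20,32],[0,0,0],0],[[10,50,35],[0,0,0],0],[[16,80,35],[0,0,0],0],[[20,98,35],[0,0,0],0]])

```text
time_s: 6.33
ee_pos: [490.9, 5.0, 258.2]
ee_rot: [180.0, 0.3, 78.3]
force: [0.2, -0.6, -0.8]
gripper_width: 20.1
```

Request:
jog_arm(series=[[[20,-4,0],[0,0,0],0],[[40,-8,0],[0,0,0],0],[[60,-12,0],[0,0,0],0],[[74,-15,0],[0,0,0],0],[[77,-16,0],[0,0,0],0]])

```text
time_s: 6.75
ee_pos: [570.3, -11.2, 258.1]
ee_rot: [179.8, 0.2, 78.3]
force: [1.5, 0.3, -0.1]
gripper_width: 19.9
```

Run:
```python
from h import *
import pickle
s=telemetry.state();print(s['ee_pos'],s['ee_rot'],s['force'])
for n,c,sc in [('scene',(240,160,340,260),6),('side',(310,180,430,280),6)]:
    f=grab(n); pickle.dump(f,open(n+'6.pkl','wb')); save(f,n+'6z.png',c,sc)
f=grab('wrist'); save(f,'wrist6.png')
```

```text
[570.26153383 -11.23092049 258.1148321 ] [179.8423103    0.24939032  78.26815909] [ 1.47070458  0.34742585 -0.05254594]
```

View pics/scene6z.png

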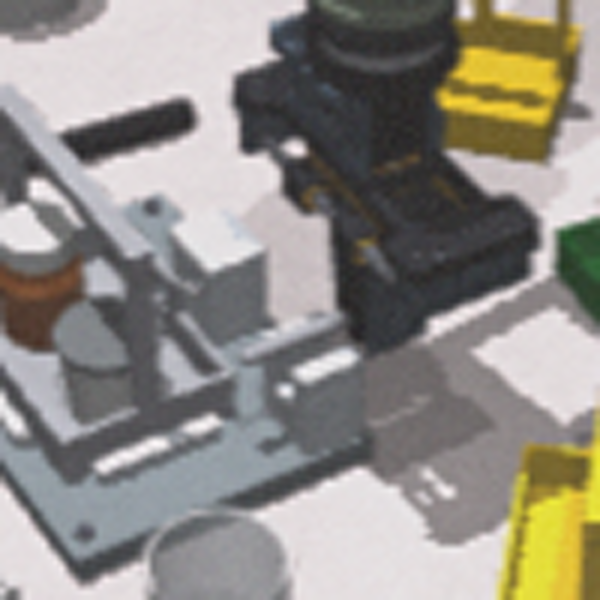

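View pics/side6z.png

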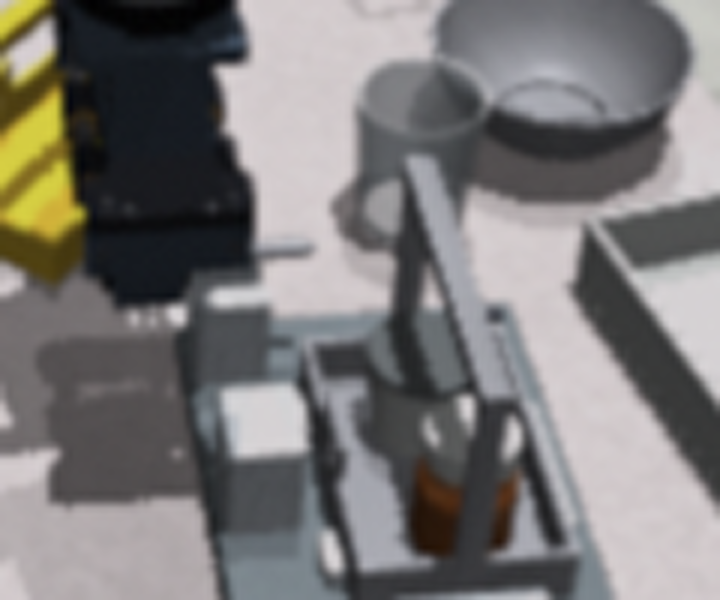

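View pics/wrist6.png

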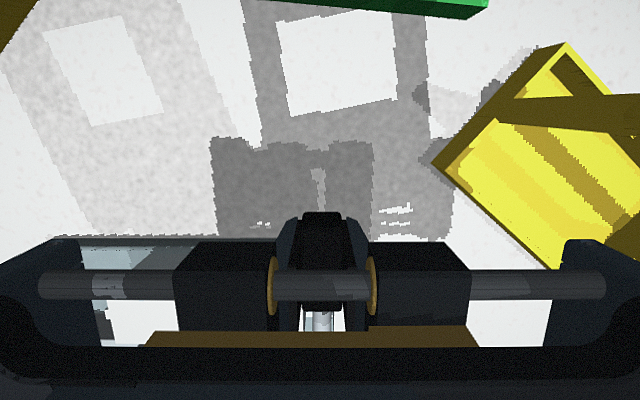

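Request:
jog_arm(series=[[[-2,-2,0],[0,0,0],0],[[-2,-2,0],[0,0,0],0],[[-2,-2,0],[0,0,0],0],[[-2,-2,0],[0,0,0],0],[[-2,-2,0],[0,0,0],0]])

```text
time_s: 7.32
ee_pos: [565.1, -12.9, 257.9]
ee_rot: [-179.9, 0.3, 78.3]
force: [0.7, 0.2, -1.0]
gripper_width: 19.6
```

Run:
```python
from h import *
import pickle
f=grab('wrist'); save(f,'wrist7.png',(220,200,420,345),4)
s=f['state'];print(s['ee_pos'],s['ee_rot'],s['force'])
f=grab('scene')
PIN=box(-104,-42,95,105,80.5,90.5)
overlay(f,[669.7,-133.3,-11.7],'scene7.png',(240,160,340,260),6,MODEL[12:36]+PIN)
f=grab('side')
overlay(f,[669.7,-133.3,-11.7],'side7.png',(310,180,430,280),6,MODEL[12:36]+PIN)
```

```text
[565.0859211  -12.935161   257.91397499] [-179.90531369    0.27860899   78.2577832 ] [ 0.6661993   0.24650885 -1.0156055 ]
```

View pics/wrist7.png

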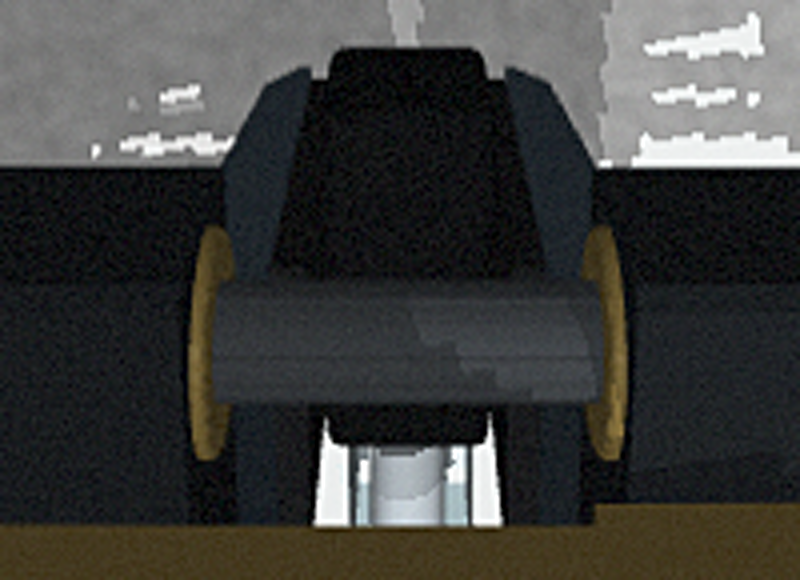

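View pics/scene7.png

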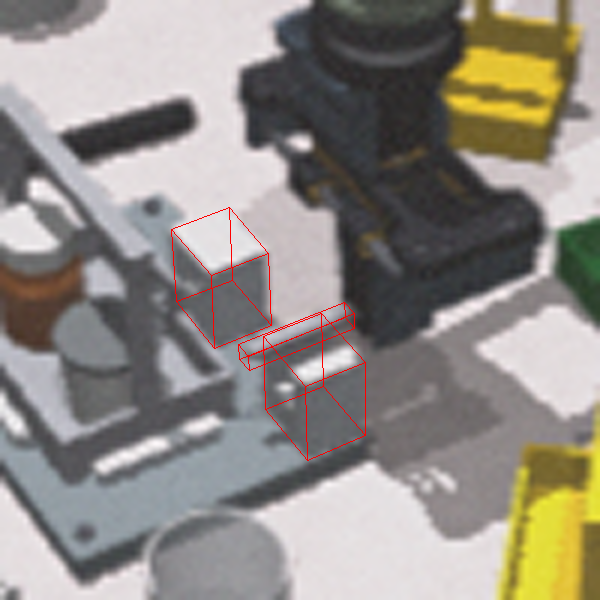

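View pics/side7.png

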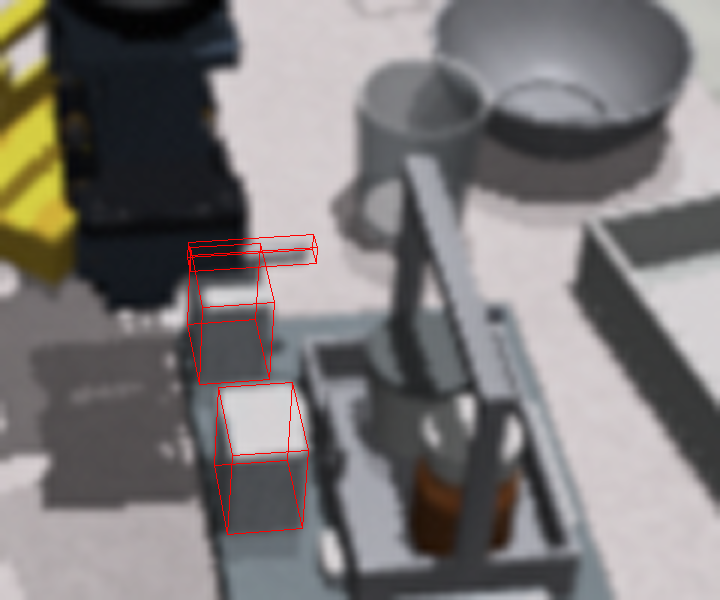

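Request:
jog_arm(series=[[[0,0,-8],[0,0,0],0],[[0,0,-16],[0,0,0],0],[[0,0,-24],[0,0,0],0],[[0,0,-31],[0,0,0],0],[[0,0,-34],[0,0,0],0]])

```text
time_s: 7.88
ee_pos: [564.8, -12.9, 222.4]
ee_rot: [-179.7, 0.3, 78.3]
force: [-7.1, 1.3, 18.9]
gripper_width: 19.8
```

Request:
jog_arm(series=[[[0,0,0],[0,0,0],0],[[0,0,0],[0,0,0],0],[[0,0,0],[0,0,0],0],[[0,0,0],[0,0,0],0],[[0,0,0],[0,0,0],0]])

```text
time_s: 8.3
ee_pos: [564.8, -12.9, 222.6]
ee_rot: [-179.7, 0.3, 78.3]
force: [-2.9, -0.5, 4.7]
gripper_width: 19.7
```

Run:
```python
from h import *
f=grab('wrist'); save(f,'wrist8.png',(220,200,420,345),4)
s=f['state'];print(s['ee_pos'],s['ee_rot'],s['force'])
f=grab('side'); save(f,'side8.png',(310,180,430,280),6)
```

```text
[564.75559156 -12.92660031 222.61605247] [-179.74083259    0.30632597   78.25463569] [-2.94397869 -0.48497881  4.70228293]
```

View pics/wrist8.png

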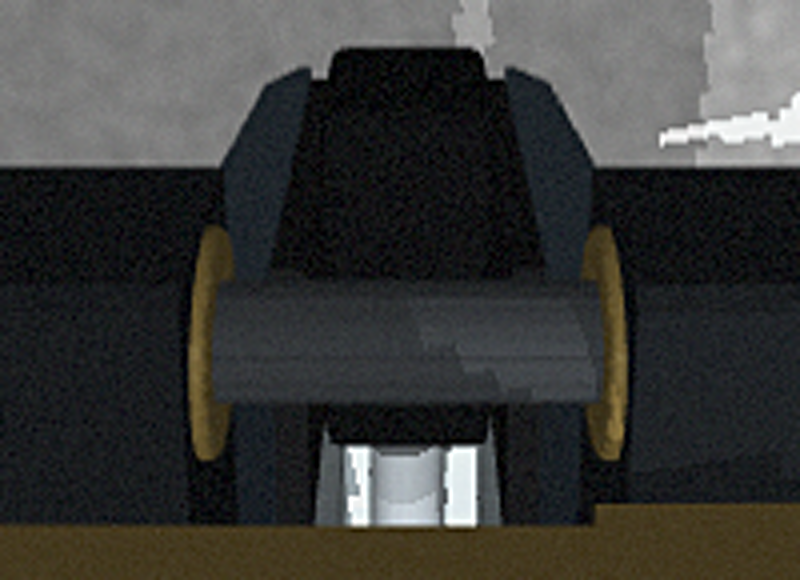

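View pics/side8.png

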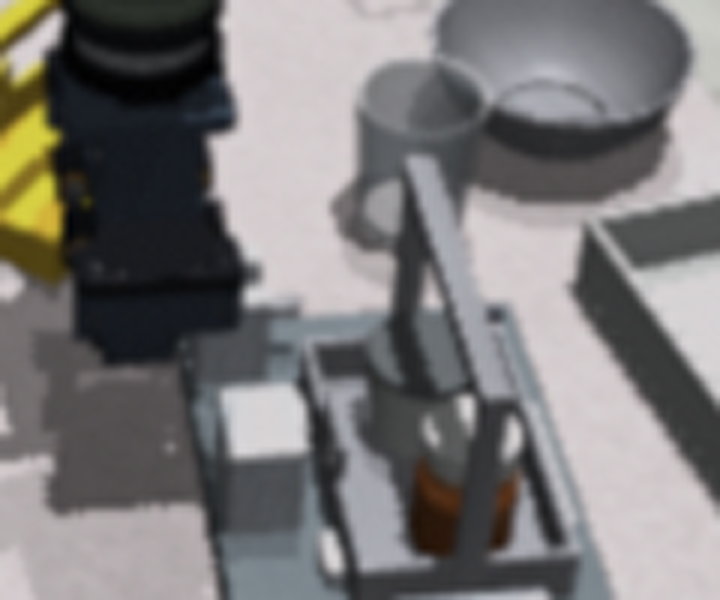

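Request:
jog_arm(series=[[[0,0,0],[0,0,0],0.3],[[0,0,0],[0,0,0],0.4],[[0,0,0],[0,0,0],0.5],[[0,0,0],[0,0,0],0.5],[[0,0,0],[0,0,0],0.5]])

```text
time_s: 8.82
ee_pos: [564.8, -12.9, 222.3]
ee_rot: [-179.7, 0.3, 78.3]
force: [0.2, 0.6, -0.7]
gripper_width: 45.1
```

Request:
jog_arm(series=[[[0,0,0],[0,0,0],0.5],[[0,0,0],[0,0,0],0.5],[[0,0,0],[0,0,0],0.5],[[0,0,0],[0,0,0],0.5],[[0,0,0],[0,0,0],0.5]])

```text
time_s: 9.23
ee_pos: [564.8, -12.9, 222.3]
ee_rot: [-179.7, 0.3, 78.3]
force: [-0.2, 0.2, 0.2]
gripper_width: 45.4
```

Run:
```python
from h import *
f=grab('wrist'); save(f,'wrist9.png',(220,200,420,345),4)
s=f['state'];print(s['ee_pos'],s['ee_rot'],s['force'])
```

```text
[564.80183967 -12.9105695  222.33483623] [-179.73010348    0.30787928   78.25677194] [-0.23738727  0.21651208  0.20007462]
```

View pics/wrist9.png

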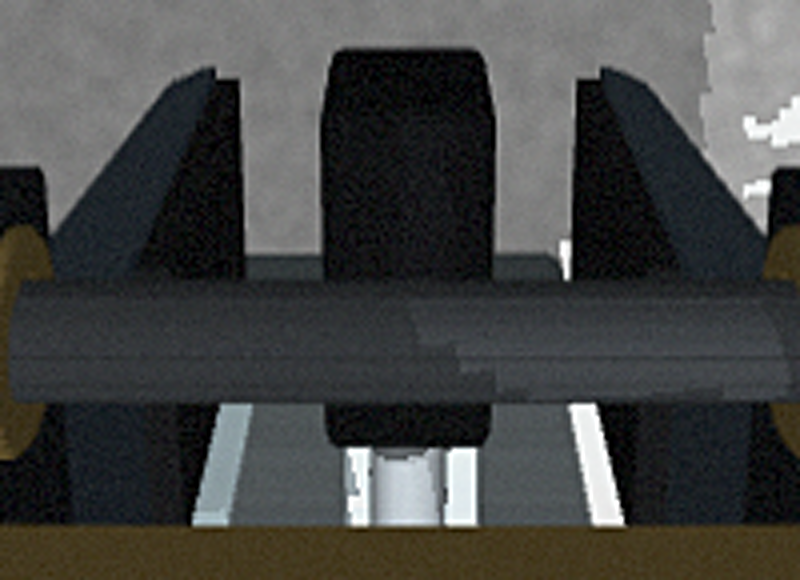

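Request:
jog_arm(series=[[[0,0,15],[0,0,0],0.5],[[0,0,50],[0,0,0],0.5],[[0,0,88],[0,0,0],0.5],[[0,0,128],[0,0,0],0.5],[[0,0,165],[0,0,0],0.5]])

```text
time_s: 9.7
ee_pos: [564.5, -12.9, 389.5]
ee_rot: [-179.8, 0.3, 78.3]
force: [1.3, 0.2, -0.0]
gripper_width: 45.7
```

Request:
jog_arm(series=[[[5,-5,10],[0,0,-0.11],1],[[10,-12,15],[0,0,-0.22],1],[[18,-21,15],[0,0,-0.33],1],[[26,-31,15],[0,0,-0.44],1],[[35,-41,15],[0,0,-0.55],1]])

```text
time_s: 10.12
ee_pos: [599.5, -54.2, 404.9]
ee_rot: [-179.8, 0.3, 46.4]
force: [-0.0, 0.8, -0.2]
gripper_width: 76.2
```

Request:
jog_arm(series=[[[7,-8,0],[0,0,-0.11],1],[[14,-16,0],[0,0,-0.22],1],[[21,-25,0],[0,0,-0.33],1],[[28,-33,0],[0,0,-0.44],1],[[35,-41,0],[0,0,-0.55],1]])

```text
time_s: 10.53
ee_pos: [634.8, -95.7, 404.7]
ee_rot: [-179.8, 0.3, 14.6]
force: [-1.1, 0.1, 0.3]
gripper_width: 91.3
```

Request:
jog_arm(series=[[[8,-10,0],[0,0,-0.1],1],[[17,-20,0],[0,0,-0.2],1],[[26,-30,0],[0,0,-0.3],1],[[34,-40,0],[0,0,-0.4],1],[[34,-40,0],[0,0,-0.46],1]])

```text
time_s: 10.95
ee_pos: [669.8, -137.4, 404.1]
ee_rot: [-179.8, 0.3, -12.1]
force: [-0.5, 0.1, 0.4]
gripper_width: 91.5
```

Run:
```python
from h import *
import pickle
f=grab('wrist'); pickle.dump(f,open('w10.pkl','wb'))
s=f['state'];print(s['ee_pos'],s['ee_rot'],s['force'],s['qpos'])
save(f,'wrist10.png',None,1.25)
for n,c,sc in [('scene',(180,160,340,280),5),('side',(310,180,450,320),4)]:
    f=grab(n); save(f,n+'10.png',c,sc)
```

```text
[ 669.79886419 -137.38563004  404.08368587] [-179.82092988    0.271046    -12.06171121] [-0.52124075  0.06165619  0.35005737] [-12.59255942  28.43522588  73.62326979   0.18035341  78.2142545
  -0.56768255]
```

View pics/wrist10.png

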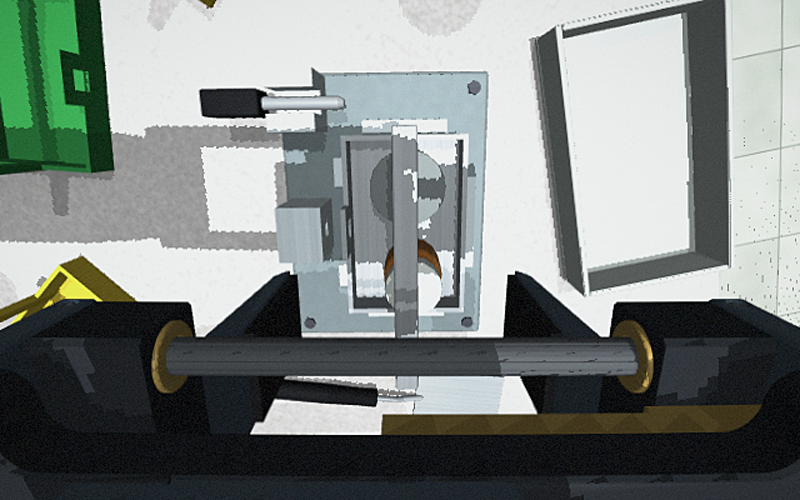

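View pics/scene10.png

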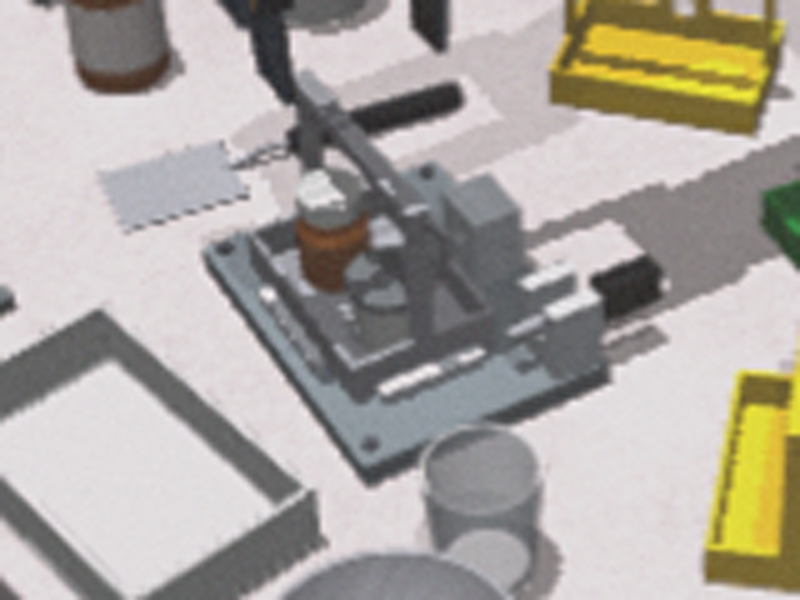

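View pics/side10.png

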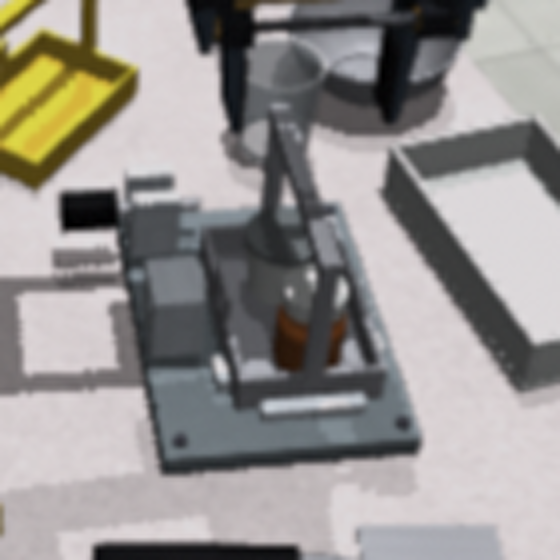

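Run:
```python
from h import *
import pickle
f=pickle.load(open('w10.pkl','rb'))
overlay(f,[669.1,-136.1,-11.7],'w10o.png',(0,0,640,400),1.25)
```

```text
(no output)
```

View pics/w10o.png

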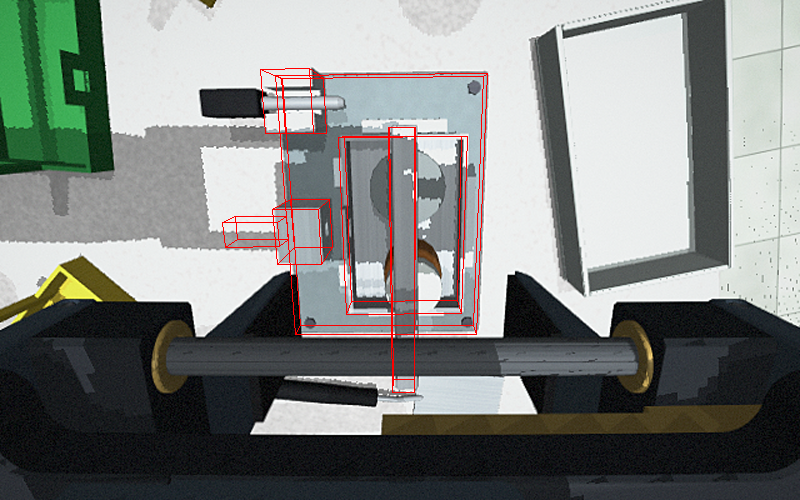

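Request:
jog_arm(series=[[[1,0,-20],[0,0,0.005],1],[[1,0,-42],[0,0,0.005],1],[[1,0,-64],[0,0,0.005],1],[[1,0,-78],[0,0,0.005],1],[[1,0,-82],[0,0,0.005],1]])

```text
time_s: 11.52
ee_pos: [668.8, -135.2, 319.4]
ee_rot: [-179.8, 0.7, -11.3]
force: [0.1, -0.3, 0.5]
gripper_width: 91.5
```

Request:
jog_arm(series=[[[0,0,0],[0,0,0],1],[[0,0,0],[0,0,0],1],[[0,0,0],[0,0,0],1],[[0,0,0],[0,0,0],1],[[0,0,0],[0,0,0],1]])

```text
time_s: 11.93
ee_pos: [669.0, -135.2, 320.6]
ee_rot: [-179.8, 0.6, -11.2]
force: [-0.5, -0.5, 0.5]
gripper_width: 90.9
```

Run:
```python
from h import *
import pickle
f=grab('wrist'); s=f['state'];print(s['ee_pos'],s['ee_rot'],s['force'])
save(f,'wrist11.png',None,1.25)
f=grab('side'); save(f,'side11.png',(310,180,450,320),4)
```

```text
[ 668.9767748  -135.1755288   320.63559468] [-179.75441603    0.55577575  -11.24728518] [-0.49385241 -0.52589728  0.48580036]
```

View pics/wrist11.png

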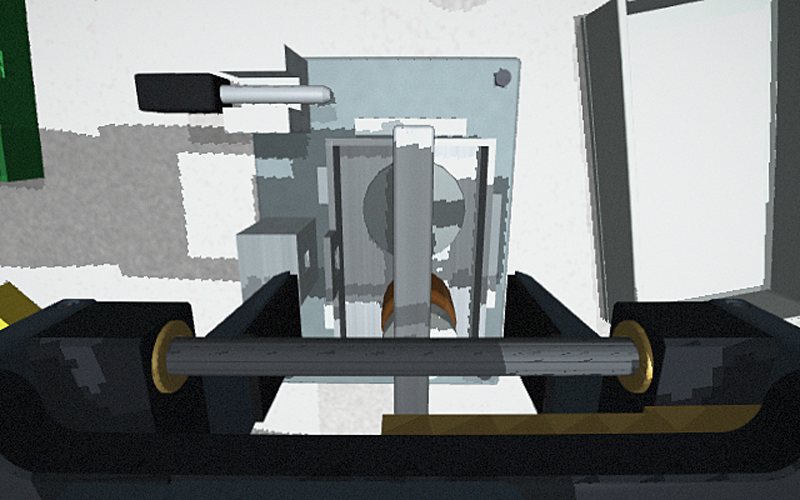

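View pics/side11.png

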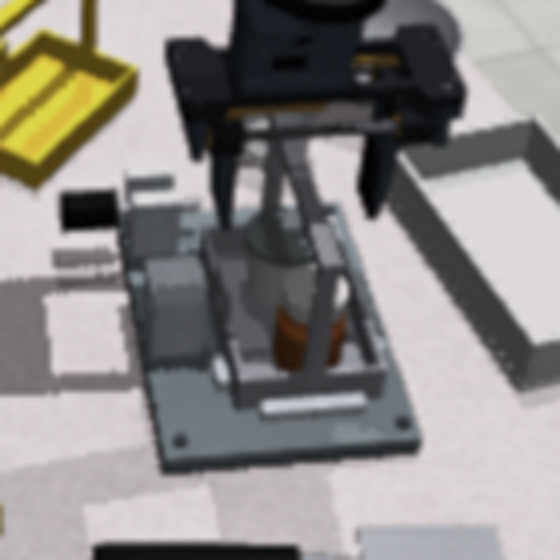

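Request:
jog_arm(series=[[[2.2,0,1.4],[-0.006,-0.009,-0.008],1],[[2.2,0,1.4],[-0.006,-0.009,-0.008],1],[[2.2,0,1.4],[-0.006,-0.009,-0.008],1],[[2.2,0,1.4],[-0.006,-0.009,-0.008],1],[[2.2,0,1.4],[-0.006,-0.009,-0.008],1]])

```text
time_s: 12.45
ee_pos: [671.1, -135.2, 321.6]
ee_rot: [-180.0, 0.0, -11.7]
force: [-0.1, -0.8, 0.2]
gripper_width: 91.2
```

Run:
```python
from h import *
import pickle
f=grab('wrist'); s=f['state'];print(s['ee_pos'],s['ee_rot'],s['force'])
save(f,'wrist12.png',(200,80,440,350),2.2)
```

```text
[ 671.05186346 -135.21740579  321.55228552] [-1.79987700e+02  3.82695210e-02 -1.17160169e+01] [-0.08053126 -0.7775157   0.23169365]
```

View pics/wrist12.png

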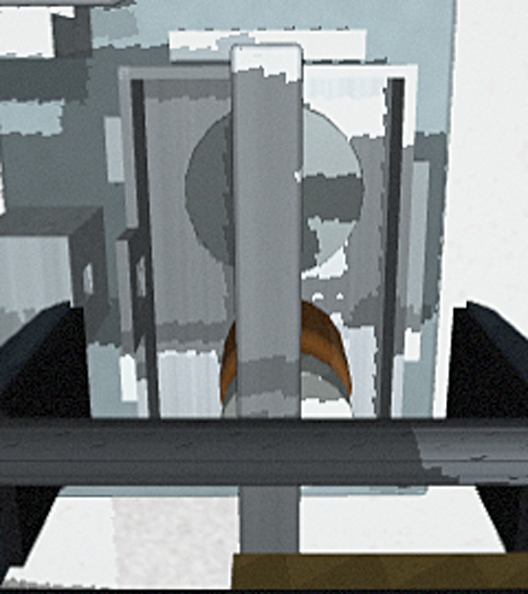

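Request:
jog_arm(series=[[[0,0,0],[0,0,0],0.5],[[0,0,0],[0,0,0],0.3],[[0,0,0],[0,0,0],0],[[0,0,0],[0,0,0],0],[[0,0,0],[0,0,0],0]], squeeze=60)

```text
time_s: 12.92
ee_pos: [671.1, -135.2, 321.5]
ee_rot: [-180.0, 0.0, -11.7]
force: [-0.5, 0.2, 0.2]
gripper_width: 60.8
```

Request:
jog_arm(series=[[[0,0,0],[0,0,0],0],[[0,0,0],[0,0,0],0],[[0,0,0],[0,0,0],0],[[0,0,0],[0,0,0],0],[[0,0,0],[0,0,0],0]])

```text
time_s: 13.33
ee_pos: [671.0, -135.2, 321.5]
ee_rot: [-180.0, 0.0, -11.7]
force: [0.1, 0.1, 0.5]
gripper_width: 27.5
```

Request:
jog_arm(series=[[[0,0,0],[0,0,0],0],[[0,0,0],[0,0,0],0],[[0,0,0],[0,0,0],0],[[0,0,0],[0,0,0],0],[[0,0,0],[0,0,0],0]])

```text
time_s: 13.75
ee_pos: [671.1, -135.2, 321.5]
ee_rot: [-180.0, 0.0, -11.7]
force: [0.7, 0.0, -0.7]
gripper_width: 13.6
```

Gripped on the 14 mm bar. Lift slowly, first 15 mm.

Request:
jog_arm(series=[[[0,0,0],[0,0,0],0],[[0,0,3],[0,0,0],0],[[0,0,7],[0,0,0],0],[[0,0,11],[0,0,0],0],[[0,0,15],[0,0,0],0]])

```text
time_s: 14.17
ee_pos: [671.0, -135.2, 336.1]
ee_rot: [-180.0, 0.1, -11.7]
force: [0.2, 0.3, -5.7]
gripper_width: 13.6
```

Run:
```python
from h import *
f=grab('side'); s=f['state'];print(s['ee_pos'],s['ee_rot'],s['force'],s['torque'])
save(f,'side13.png',(310,160,450,300),4)
```

```text
[ 670.96491776 -135.17236543  336.13461071] [-1.79983898e+02  1.24574643e-01 -1.17208637e+01] [ 0.17907083  0.29357733 -5.73956924] [-0.05630287  0.01193935 -0.01583273]
```

View pics/side13.png

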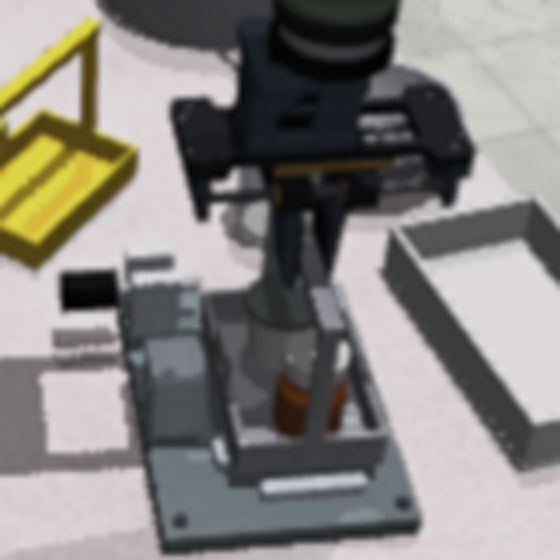

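Request:
jog_arm(series=[[[0,0,5],[0,0,0],0],[[0,0,12],[0,0,0],0],[[0,0,20],[0,0,0],0],[[0,0,28],[0,0,0],0],[[0,0,36],[0,0,0],0]])

```text
time_s: 14.63
ee_pos: [671.2, -135.2, 374.6]
ee_rot: [-180.0, -0.0, -11.7]
force: [0.3, -0.9, -5.2]
gripper_width: 13.7
```

Request:
jog_arm(series=[[[0,0,8],[0,0,0],0],[[0,0,16],[0,0,0],0],[[0,0,24],[0,0,0],0],[[0,0,32],[0,0,0],0],[[0,0,40],[0,0,0],0]])

```text
time_s: 15.05
ee_pos: [671.1, -135.2, 415.5]
ee_rot: [-180.0, -0.0, -11.7]
force: [0.6, 0.3, -5.7]
gripper_width: 13.9
```

Request:
jog_arm(series=[[[0,0,4],[0,0,0],0],[[0,0,6],[0,0,0],0],[[0,0,6],[0,0,0],0],[[0,0,6],[0,0,0],0],[[0,0,6],[0,0,0],0]])

```text
time_s: 15.47
ee_pos: [671.1, -135.2, 420.7]
ee_rot: [-180.0, 0.0, -11.7]
force: [-0.1, 0.1, -5.8]
gripper_width: 14.0
```

Request:
jog_arm(series=[[[0,0,0],[0,0,0],0],[[0,0,0],[0,0,0],0],[[0,0,0],[0,0,0],0],[[0,0,0],[0,0,0],0],[[0,0,0],[0,0,0],0]])

```text
time_s: 15.88
ee_pos: [671.1, -135.2, 420.7]
ee_rot: [-180.0, 0.0, -11.7]
force: [-0.8, -0.2, -5.5]
gripper_width: 13.7
```

Run:
```python
from h import *
for n,c,sc in [('side',(310,130,450,320),3),('scene',(180,110,340,280),4)]:
    f=grab(n); s=f['state'];print(s['time_s'],s['ee_pos'],s['ee_rot'],s['force'],s['torque'],s['gripper_width'])
    z=95.6; M=box(-7,7,-80,80,143+z,157+z)+box(-50,50,-75,75,20+z,50+z)+box(-105,70,-110,125,0,20)+box(-148,-104,90,110,37,63)
    overlay(f,[669.1,-136.1,-11.7],n+'14o.png',c,sc,M); save(f,n+'14.png',c,sc)
```

```text
15.8833 [ 671.06191191 -135.24818294  420.70626078] [-1.79984956e+02  3.83481368e-02 -1.17280664e+01] [-0.83211185 -0.16854695 -5.52707527] [-0.07411162  0.07068219  0.00476095] 13.708011688292647
15.9333 [ 671.07901936 -135.21457305  420.73186008] [-1.79985185e+02  3.47892717e-02 -1.17231949e+01] [ 0.32741544  0.26545563 -6.42270239] [-0.01157359  0.09373258  0.00174255] 13.58960102806083
```

View pics/side14o.png

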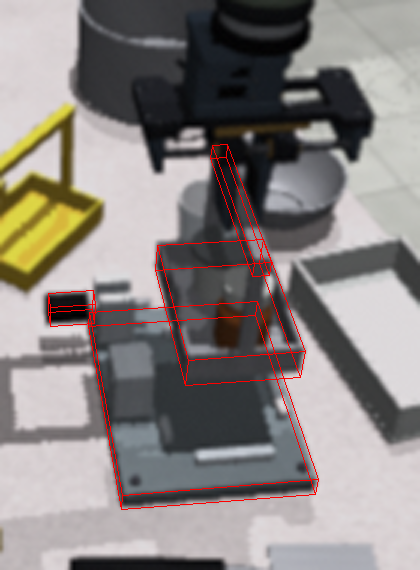

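View pics/scene14.png

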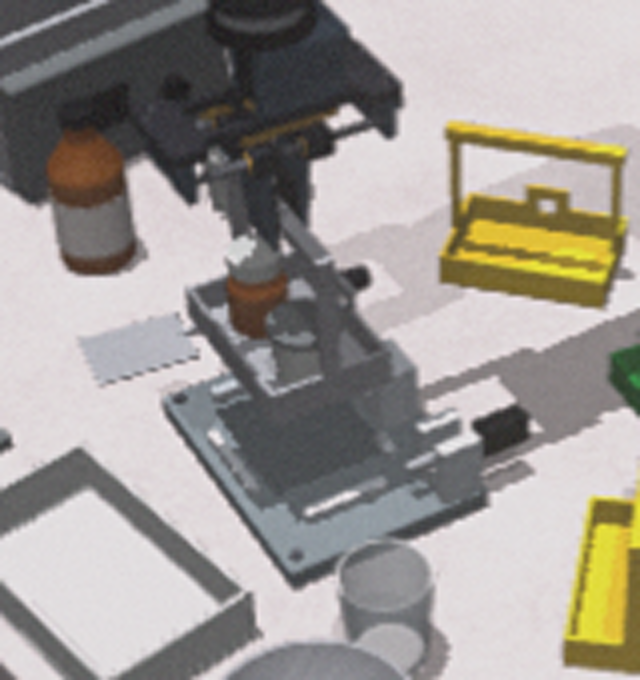

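View pics/scene14o.png

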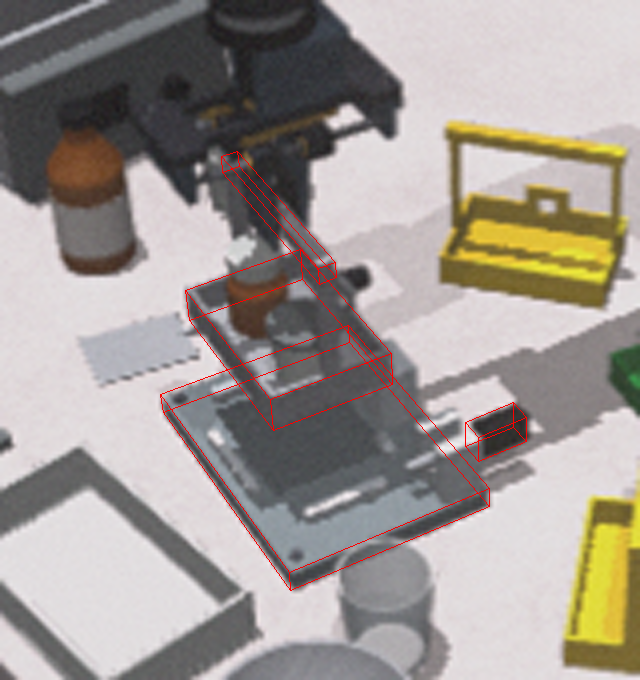

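Run:
```python
from h import *
z=97
M=box(-7,7,-80,80,143+z,157+z)+box(-50,50,-75,75,20+z,50+z)
for n,c in [('side',(350,165,420,270)),('scene',(220,140,290,225))]:
    f=grab(n)
    overlay(f,[669.1,-136.1,-11.7],n+'15a.png',c,5,M); save(f,n+'15b.png',c,5)
    a=cv2.imread(f'pics/{n}15a.png');b=cv2.imread(f'pics/{n}15b.png')
    cv2.imwrite(f'pics/{n}15.png',np.hstack([a,b]))
s=telemetry.state();print(s['qvel'].round(2),s['gripper_width'])
```

```text
[ 0.01  0.1   0.05  0.01  0.12 -0.03] 13.76427571075714
```

View pics/side15.png

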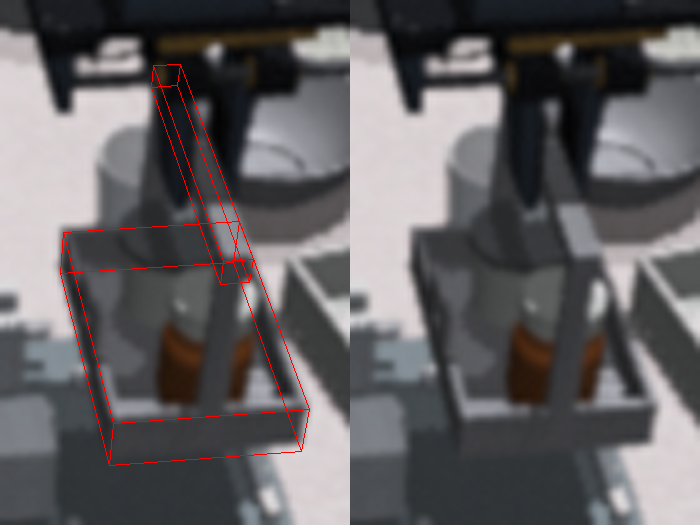

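View pics/scene15.png

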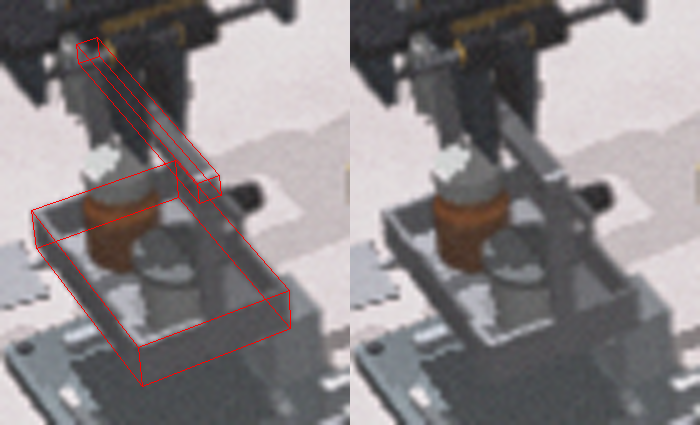

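Run:
```python
from h import *
import pickle
for n,c in [('side',(355,190,420,265)),('scene',(220,155,290,220))]:
    f=grab(n); pickle.dump(f,open(n+'16.pkl','wb')); save(f,n+'16.png',c,8)
```

```text
(no output)
```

View pics/side16.png

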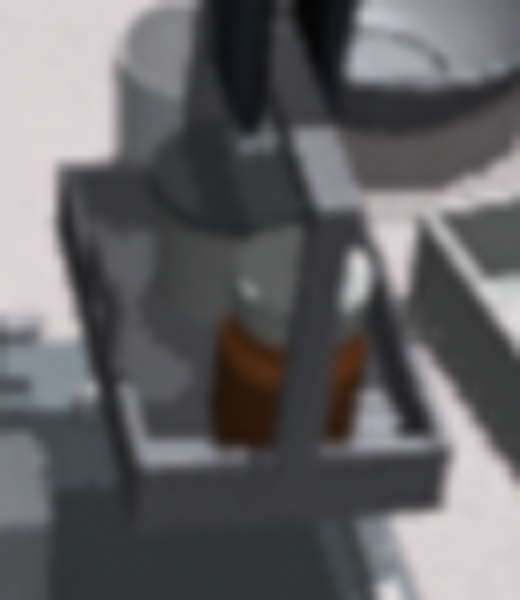

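View pics/scene16.png

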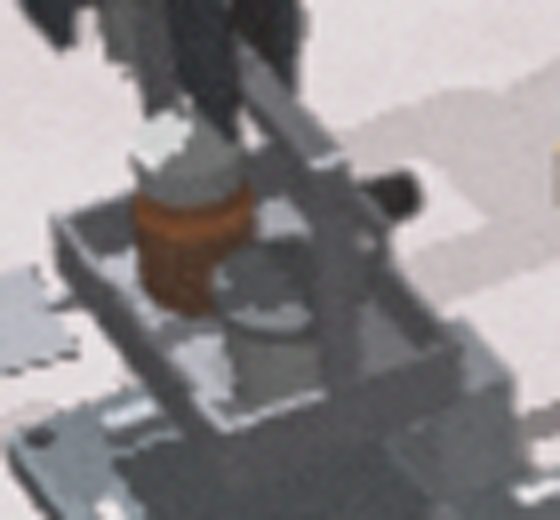

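Run:
```python
from h import *
import pickle
from scipy.spatial.transform import Rotation as Ro
si=pickle.load(open('side16.pkl','rb'));sc=pickle.load(open('scene16.pkl','rb'))
A=[((-50,-75,30),(135,465)),((50,-75,30),(445,450)),((-50,75,30),(62,168)),((-50,-75,0),(138,525)),((50,-75,0),(440,508)),((-7,-80,137),(318,210)),((7,-80,137),(360,205))]
B=[((50,-75,30),(55,218)),((50,75,30),(222,432)),((-50,75,30),(458,350)),((7,80,137),(310,165)),((-7,80,137),(345,153))]
pa=np.array([a[0] for a in A],float);ua=np.array([a[1] for a in A])/8+[355,190]-.5
pb=np.array([a[0] for a in B],float);ub=np.array([a[1] for a in B])/8+[220,155]-.5
def res(q):
    R=Ro.from_rotvec(q[3:]).as_matrix()
    w=lambda P:P@R.T+q[:3]
    return np.r_[(proj(si,w(pa))-ua).ravel(),(proj(sc,w(pb))-ub).ravel()]
r=least_squares(res,[669,-136,115,0,0,-.2],x_scale=[10,10,10,.1,.1,.1],loss='soft_l1')
R=Ro.from_rotvec(r.x[3:]).as_matrix()
print(r.x.round(3),np.degrees(np.arccos(R[2,2])),R[:,2],r.fun.round(1))
```

```text
[ 6.70324e+02 -1.32904e+02  1.20095e+02  1.40000e-02 -1.00000e-03
 -2.21000e-01] 0.8096400537713748 [-0.00285916 -0.01383813  0.99990016] [ 0.4 -0.1  0.9 -0.5  0.4 -1.5 -0.9  0.7 -0.1  0.6 -0.4  0.   0.3  0.3
 -0.1 -0.3 -0.4  0.1  0.6 -0.8  0.3  0.4  0.4  0.4]
```

Run:
```python
from h import *
s=telemetry.state();print(s['time_s'],s['ee_pos'],s['force'],s['gripper_width'])
print(env.job_done())
```

```text
16.1833 [ 671.05721169 -135.23154787  420.78739812] [-0.40132232 -1.19892627 -5.60968544] 13.495389448222303
the job is handed in; nothing more can be done
None
```

I drew the pin straight out, laid it in the notch with its grip in front, and let go. Then I took the carrier by the middle of its top bar at 60 N, lifted it straight up about 99 mm, and handed the job in at 16.2 s while holding it. The hand-in gave no verdict.

**Carrier:** A fit to the last side and scene pictures puts the underside about 120 mm above the bench. The tilt is about 0.8° (0.014 rad), and it sits within a few millimetres of the dock's middle. The load reads about 5.6 N, the fingers are closed on the bar, and the joint speeds are about zero.

**Jar, tub and pin:** The jar and tub stand upright in the carrier. The pin lies in the notch, shoulder about 7 mm before the front face by the arm's pose (overlay drawn at 4 mm). The last pictures cover only the area around the dock. I saw nothing moved there, but I did not recheck every bystander.

**Disagreements along the way:**
- The dock position from the fixed cameras differed by about 3 mm sideways from what the wrist camera showed. I aligned both grasps on the wrist picture.
- After some moves the arm settled 2 to 4 mm off the commanded spot. I corrected this by small steps before each grasp and before lowering the pin.
- Lowering the pin to the notch floor briefly pressed with about 20 N; this had fallen to 5 N before I let go.

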